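# Set the stock tags of the tube bins

## Robot

A 7-joint arm with a two-finger parallel gripper is mounted at the origin on the work surface. World frame = base frame: x ahead of the robot, y to its left, z up, the work surface at z = 0. Lengths are in m, angles in rad, forces in N, time in s.
With the tool pointing down it reaches from about 0.4 to 0.85 m from the base axis. Payload 6.9 kg.
Tool frame: the origin (TCP) lies midway between the tips of the shut fingers; the grasp point (between the pads) lies 19 mm behind it; z points along the fingers, y is the direction in which the jaws open and shut (so a half turn about z gives the same grasp; the last joint's range is limited). The gripper opens to 85 mm and grips with 20 to 120 N. Pads are 22 mm wide; open, the fingers measure 114 mm over their backs; the gripper's body (76 mm by 85 mm) begins 54 mm behind the grasp point. The pads swing forward as they close: fully open they stand 13 mm farther back than shut.
Start: joints at [1.286, 0.507, -0.238, 1.5, 0.126, 1.149, -0.155], TCP at [0.238, -0.578, 0.231] pointing down, gripper open.
Joint ranges: [-3.08, 3.08], [-0.24, 2.05], [-1.43, 1.35], [0, 2.5], [-1.52, 4.66], [0.17, 1.96], [-2.89, 2.89]. Speed limits (rad/s): [2.39, 2.39, 3.14, 3.14, 3.14, 3.14, 3.14].

## Interface

Orientations are given as a unit quaternion [w, x, y, z].
In Python, from rig import ctrl gives the robot as it stands.
- The arm moves only by the tool move_arm, never from a script. Its argument "plan" is text: rows parted by semicolons, each of 7 numbers parted by spaces: the opening, from 0 (shut) to 1 (fully open), then the shift along the tool's x, y, z as a fraction of full scale, then the turn, a rotation vector about the tool's x, y, z as a fraction of full scale. In form: claw tx ty tz ax ay az; .... A call has exactly 8 rows; each row shifts and turns the pose as measured when the row begins, along the tool's axes as they then stand; what a row does not reach is not made up. Full scale, the value 1, is 0.04 m for a shift and 5 degrees for a turn. A row lasts 1/12 s, in which the tool goes at most 41.7 mm and 7.16 degrees, less where a joint would pass 70% of its speed; a pose out of reach is approached as far as the arm can. A call with a number of a shift or a turn outside -1 to 1 is refused whole. A call with a gripper value outside its range is refused whole. The fingers move at their own pace and stop on an object; "force" is the grip in N (left out, the last holds). Time passes only in rows, so rows that do not move let the fingers close, or fill a call up. It gives the time, the measured TCP pose, the force and the opening at its end, in the units of the state.
- ctrl.state(): the state, without advancing time (a new reading comes with each control period).
- ctrl.camera(name): name is "scene" or "top" or "wrist"; returns a dict with "image" (420x560x3 uint8, red, green, blue), "vertical_fov" (degrees; the focal length in pixels is half the picture's height over the tangent of half this angle, whatever the lens; pixels are square), "cx", "cy" (the principal point, pixels), "k1" (the pictures are not rectified: a ray, as slopes to the right and down, at radius r is drawn at 1 + k1 r^2 times it, then the intrinsics apply), "R" (3x3) and "t" (3): a world point X has camera coordinates R X + t; the wrist camera has in their place "tool_from_camera" (4x4, takes a point from camera to tool coordinates, whose origin is the TCP and whose axes are the flange's). Camera axes: x right, y down, z forward; pixel columns grow to the right and rows downward; lengths in m; the calibration is good to about 2 mm. A picture is of the moment at which its call begins: read the wrist's pose just before it. There is no depth.
- ctrl.hand_in(): hands the job in, once; it reports no verdict.
The state is a dict: "t": time; "qpos": joint angles; "qd": joint speeds; "effort": joint torques, N m; "eef_pos": TCP position; "orientation": TCP orientation; "force": force on the tool from outside, world axes, zero at the start; "torque": the same for the moment, N m; "opening": finger opening in m.
Only numpy, scipy, OpenCV 4.12 (cv2) and the standard library are available. Lean on these libraries where they do the work, as an engineer would, in place of code of your own. Each camera call takes 0.05 s, during which the arm holds its last target. There are 200 camera calls.

## Task

Four bins of lab tubes stand behind a rail with four hinged flip tags, one tag in front of each bin. With the fingertips push over the tags that are wrong, so that only the full bins show the green face up and the nearly empty ones show red, every tag lying fully over on its rest. Only push, gently: do not pinch the tags, leave the tags that are already right as they are, and do not move the bins or anything else on the bench.

Things in the scene. Friction and masses are not known exactly. Their poses are not given: they have to be found in the camera images.
- rail: aluminium rail on the table that carries the four tag brackets in a row, 118 mm apart; 40 mm deep, 496 mm long (its y), 25 mm high, origin under its middle. Its x axis points level to the row of bins: the bin of a tag stands straight behind it, bin centre about 195 mm along x and within 15 mm sideways. A gap of about 65 mm for a fingertip lies between the edge of a leaf lying towards a bin and the bin
- mount1: steel bracket of flip tag 1, fixed on the rail's top. Origin: centre of its underside, 25 mm above the table. Its x axis points level to the bin that the tag belongs to, y runs along the rail, z is up. The hinge pin is parallel to y, 20 mm above the origin (45 mm above the table)
- tag1 (a joint): hinge of the leaf on mount1, rad. 0: it lies over on the bracket's -x side, RED up. 2.094: it lies over on the +x side (to the bin), GREEN up. In both rests it slopes up 30 degrees from pin to free edge; in between it stands 30 degrees + value above level, reckoned from -x over the top. Upright at 1.047; past that it falls over by its own weight (about 40 g). No spring or latch, turns very freely
- tag1_edge (a point): middle of the free edge of tag 1's leaf: axis of its black, smooth and slippery rolled edge, 8 mm thick, 60 mm long, 65 mm from the pin, nothing under it. At rest 78 mm above the table and 56 mm level from the pin, upright 110 mm above the table. The leaf is a plate 60 mm wide and 3 mm thick, green on one side, red on the other
- mount2: steel bracket of flip tag 2, fixed on the rail's top. Origin: centre of its underside, 25 mm above the table. Its x axis points level to the bin that the tag belongs to, y runs along the rail, z is up. The hinge pin is parallel to y, 20 mm above the origin (45 mm above the table)
- tag2 (a joint): hinge of the leaf on mount2, rad. 0: it lies over on the bracket's -x side, RED up. 2.094: it lies over on the +x side (to the bin), GREEN up. In both rests it slopes up 30 degrees from pin to free edge; in between it stands 30 degrees + value above level, reckoned from -x over the top. Upright at 1.047; past that it falls over by its own weight (about 40 g). No spring or latch, turns very freely
- tag2_edge (a point): middle of the free edge of tag 2's leaf: axis of its black, smooth and slippery rolled edge, 8 mm thick, 60 mm long, 65 mm from the pin, nothing under it. At rest 78 mm above the table and 56 mm level from the pin, upright 110 mm above the table. The leaf is a plate 60 mm wide and 3 mm thick, green on one side, red on the other
- mount3: steel bracket of flip tag 3, fixed on the rail's top. Origin: centre of its underside, 25 mm above the table. Its x axis points level to the bin that the tag belongs to, y runs along the rail, z is up. The hinge pin is parallel to y, 20 mm above the origin (45 mm above the table)
- tag3 (a joint): hinge of the leaf on mount3, rad. 0: it lies over on the bracket's -x side, RED up. 2.094: it lies over on the +x side (to the bin), GREEN up. In both rests it slopes up 30 degrees from pin to free edge; in between it stands 30 degrees + value above level, reckoned from -x over the top. Upright at 1.047; past that it falls over by its own weight (about 40 g). No spring or latch, turns very freely
- tag3_edge (a point): middle of the free edge of tag 3's leaf: axis of its black, smooth and slippery rolled edge, 8 mm thick, 60 mm long, 65 mm from the pin, nothing under it. At rest 78 mm above the table and 56 mm level from the pin, upright 110 mm above the table. The leaf is a plate 60 mm wide and 3 mm thick, green on one side, red on the other
- mount4: steel bracket of flip tag 4, fixed on the rail's top. Origin: centre of its underside, 25 mm above the table. Its x axis points level to the bin that the tag belongs to, y runs along the rail, z is up. The hinge pin is parallel to y, 20 mm above the origin (45 mm above the table)
- tag4 (a joint): hinge of the leaf on mount4, rad. 0: it lies over on the bracket's -x side, RED up. 2.094: it lies over on the +x side (to the bin), GREEN up. In both rests it slopes up 30 degrees from pin to free edge; in between it stands 30 degrees + value above level, reckoned from -x over the top. Upright at 1.047; past that it falls over by its own weight (about 40 g). No spring or latch, turns very freely
- tag4_edge (a point): middle of the free edge of tag 4's leaf: axis of its black, smooth and slippery rolled edge, 8 mm thick, 60 mm long, 65 mm from the pin, nothing under it. At rest 78 mm above the table and 56 mm level from the pin, upright 110 mm above the table. The leaf is a plate 60 mm wide and 3 mm thick, green on one side, red on the other
- bin_a: Grey plastic picking bin, loose on the table, 138 mm deep (its x), 106 mm wide (its y), 66 mm high, origin at the centre of its underside, low front towards its tag. FULL: heaped to the rim with large tubes with blue caps (top 69 mm above the table)
- bin_b: Grey plastic picking bin, loose on the table, 138 mm deep (its x), 106 mm wide (its y), 66 mm high, origin at the centre of its underside, low front towards its tag. FULL: heaped to the rim with slim tubes with orange caps (top 68 mm above the table)
- bin_c: Grey plastic picking bin, loose on the table, 138 mm deep (its x), 106 mm wide (its y), 66 mm high, origin at the centre of its underside, low front towards its tag. NOT full: a single large tube with a blue cap is left on its floor
- bin_d: Grey plastic picking bin, loose on the table, 138 mm deep (its x), 106 mm wide (its y), 66 mm high, origin at the centre of its underside, low front towards its tag. NOT full: a single slim tube with an orange cap is left on its floor
- marker: Black and white marker pen lying on the table in front of the rail, 135 x 14 x 14 mm, origin under its middle; a bystander
- wellplate: Clear 24-well plate with yellow wells, 127 x 85 x 20 mm, origin at the centre of its underside; a bystander
- tipbox: Blue and white box of pipette tips, 125 x 85 x 71 mm, origin at the centre of its underside; a bystander
- tuberack: Green tube rack with a blue-capped tube standing in it, 60 x 90 mm, 128 mm high, beside the +y end of the rail, origin at the centre of its underside; a bystander
- jar: Small amber jar with white lid, 48 mm diameter, 60 mm high, beside the -y end of the rail, origin at the centre of its underside; a bystander
- media: Glass bottle with blue cap, 80 mm diameter, 165 mm high, origin at the centre of its underside; a bystander

How it is judged:
At the end, for the whole second after the job is handed in: the tag in front of each full bin (bin_a, bin_b) lies over with green up (joint over 1.95 rad), the tag in front of each nearly empty bin (bin_c, bin_d) lies over with red up (joint under 0.15 rad), all tags at rest, and every bin within 15 mm of where it stood ((((y of bin_a in the frame of mount1 between -0.05 and 0.05 m or y of bin_b in the frame of mount1 between -0.05 and 0.05 m) and value of joint tag1 above 1.95 rad) or ((y of bin_c in the frame of mount1 between -0.05 and 0.05 m or y of bin_d in the frame of mount1 between -0.05 and 0.05 m) and value of joint tag1 below 0.15 rad)) and (((y of bin_a in the frame of mount2 between -0.05 and 0.05 m or y of bin_b in the frame of mount2 between -0.05 and 0.05 m) and value of joint tag2 above 1.95 rad) or ((y of bin_c in the frame of mount2 between -0.05 and 0.05 m or y of bin_d in the frame of mount2 between -0.05 and 0.05 m) and value of joint tag2 below 0.15 rad)) and (((y of bin_a in the frame of mount3 between -0.05 and 0.05 m or y of bin_b in the frame of mount3 between -0.05 and 0.05 m) and value of joint tag3 above 1.95 rad) or ((y of bin_c in the frame of mount3 between -0.05 and 0.05 m or y of bin_d in the frame of mount3 between -0.05 and 0.05 m) and value of joint tag3 below 0.15 rad)) and (((y of bin_a in the frame of mount4 between -0.05 and 0.05 m or y of bin_b in the frame of mount4 between -0.05 and 0.05 m) and value of joint tag4 above 1.95 rad) or ((y of bin_c in the frame of mount4 between -0.05 and 0.05 m or y of bin_d in the frame of mount4 between -0.05 and 0.05 m) and value of joint tag4 below 0.15 rad)) and velocity of joint tag1 between -0.1 and 0.1 rad/s and velocity of joint tag2 between -0.1 and 0.1 rad/s and velocity of joint tag3 between -0.1 and 0.1 rad/s and velocity of joint tag4 between -0.1 and 0.1 rad/s and distance of each of bin_a, bin_b, bin_c, bin_d from where it was at the start of the episode below 0.015 m); the robot touches nothing.
It fails at once if a tag that was already right is turned from its rest (by more than about 30 degrees) (((y of bin_c in the frame of mount1 between -0.05 and 0.05 m or y of bin_d in the frame of mount1 between -0.05 and 0.05 m) and value of joint tag1 above 0.5 rad) or ((y of bin_c in the frame of mount2 between -0.05 and 0.05 m or y of bin_d in the frame of mount2 between -0.05 and 0.05 m) and value of joint tag2 above 0.5 rad) or ((y of bin_c in the frame of mount3 between -0.05 and 0.05 m or y of bin_d in the frame of mount3 between -0.05 and 0.05 m) and value of joint tag3 above 0.5 rad) or ((y of bin_a in the frame of mount4 between -0.05 and 0.05 m or y of bin_b in the frame of mount4 between -0.05 and 0.05 m) and value of joint tag4 below 1.59 rad)).
It fails at once if a stock bin is lifted, or pushed more than 15 mm (distance of any of bin_a, bin_b, bin_c, bin_d from where it was at the start of the episode above 0.015 m).
It fails at once if another thing on the bench is lifted, or pushed more than 20 mm (distance of any of marker, wellplate, tipbox, tuberack, jar, media from where it was at the start of the episode above 0.02 m).
It fails at once if a tag is pinched between the fingers or pressed hard (over 20 N) (contact force between the fingers and mount1 above 20 N or contact force between the fingers and mount2 above 20 N or contact force between the fingers and mount3 above 20 N or contact force between the fingers and mount4 above 20 N).
It also fails if it takes over 59 s, if anything falls off the work surface, if the arm or the gripper's body presses on something with over 40 N, if the wrist force passes 120 N, or if a joint passes its speed limit or range.

## Working session

There is one attempt and no reset: what is moved stays moved. The work goes in short steps, Python scripts to look and compute and a tool call to move; the robot and the scene stay as the last step left them, time stands still between calls to the robot, and variables do not carry over. Pictures are saved under pics/ and viewed, about 8 in all and at most 12, crops included, and the job is handed in when it is done.

Besides the shell and the picture viewer there is one more tool, called after "Request:" as name(argument=value, ...), one argument or row to a line, values as JSON. move_arm: Moves the arm, as the interface text tells. Its arguments: {"type":"object","properties":{"plan":{"type":"string"},"force":{"type":"number"}},"required":["plan"]}

```bash
mkdir -p pics; cat > h.py <<'E'
import numpy as np,cv2
from rig import ctrl
def K(c):
    f=210/np.tan(np.radians(c["vertical_fov"])/2); return f
def ray(c,u,v):
    f=K(c); d=np.array([(u-c["cx"])/f,(v-c["cy"])/f]); x=d.copy()
    for _ in range(30): x=d/(1+c["k1"]*(x@x))
    R=np.array(c["R"]);t=np.array(c["t"]); return -R.T@t, R.T@np.array([x[0],x[1],1])
def onz(c,u,v,z):
    o,d=ray(c,u,v); return o+d*(z-o[2])/d[2]
def proj(c,X):
    p=np.array(c["R"])@np.array(X)+np.array(c["t"]);s=p[:2]/p[2];s=s*(1+c["k1"]*(s@s))
    return s*K(c)+[c["cx"],c["cy"]]
E
python3 - <<'E'
from h import *
import pickle
for n in("top","scene"):
    c=ctrl.camera(n); pickle.dump(c,open(n+".pkl","wb"))
    cv2.imwrite(f"pics/{n}0.png",cv2.resize(c["image"][:,:,::-1],(800,600)))
    print(n,c["vertical_fov"],c["cx"],c["cy"],c["k1"],ray(c,280,210))
s=ctrl.state();print(s)
E
```

```text
top 49.04606335427423 278.31905790772083 207.53735024899393 -0.1375264443952864 (array([ 0.32219572, -0.0683612 ,  1.1934306 ]), array([ 1.62988863e-01,  1.64929136e-04, -9.86649158e-01]))
scene 55.508347777804104 281.334385469519 211.7122179796116 -0.08802103865953217 (array([1.02463521, 0.61931783, 0.70706403]), array([-0.4788885 , -0.65409066, -0.58554317]))
{'t': 0.1, 'qpos': array([ 1.28550517,  0.5082548 , -0.23753685,  1.50102632,  0.12574117,
        1.14894184, -0.15477186]), 'qd': array([-6.37293381e-04, -1.85438842e-03, -1.65615365e-03, -2.64290769e-03,
       -1.78857255e-05, -8.19664485e-04, -1.02177261e-03]), 'effort': array([-4.25170685e-03, -6.21830106e+01, -2.19416253e+00, -2.50200731e+01,
        1.26478414e-02,  7.77683716e-03,  9.66399944e-05]), 'eef_pos': array([ 0.23782044, -0.57748743,  0.23051843]), 'orientation': array([-7.95374151e-04,  9.80964722e-01,  1.94184303e-01, -1.92736955e-04]), 'force': array([-0.4768571 , -0.27572314, -0.90468884]), 'torque': array([-0.02497857, -0.01965258,  0.04093128]), 'opening': 0.08544282659873502}
```

View pics/top0.png

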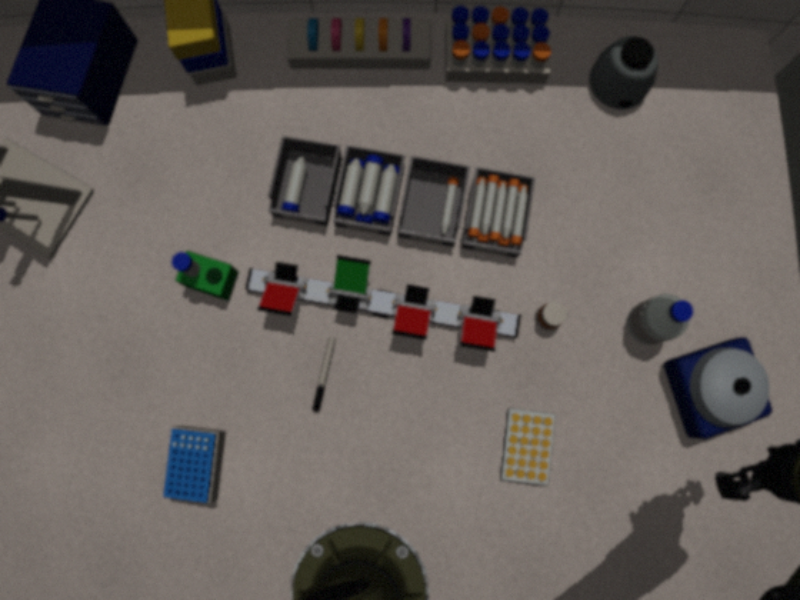

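View pics/scene0.png

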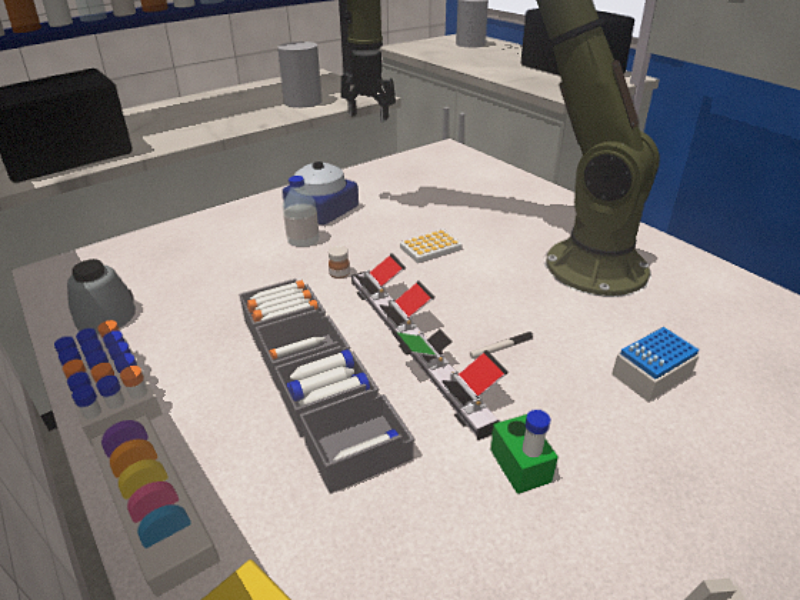

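The top view shows bins c, a, d, b from left to right, with tags red, green, red, red. Only the rightmost tag (bin_b, full) is wrong. Next I'll measure it.

```bash
python3 - <<'E'
from h import *
import pickle
for n in("top","scene"):
    c=pickle.load(open(n+".pkl","rb")); h=cv2.cvtColor(c["image"],cv2.COLOR_RGB2HSV)
    m=(((h[...,0]<6)|(h[...,0]>174))&(h[...,1]>200)&(h[...,2]>90)).astype(np.uint8)
    k,l,st,ce=cv2.connectedComponentsWithStats(m)
    for i in range(1,k):
        if st[i,4]>150:
            cn=cv2.findContours((l==i).astype(np.uint8),0,2)[0][0]; b=cv2.boxPoints(cv2.minAreaRect(cn))
            print(n,st[i,4],ce[i].round(1),onz(c,*ce[i],.0625).round(4)); 
            for q in b: print("   ",q.round(0),onz(c,*q,.0475).round(3),onz(c,*q,.078).round(3))
c=pickle.load(open("top.pkl","rb"))
cv2.imwrite("pics/crop.png",cv2.resize(c["image"][180:255,160:380,::-1],(792,270),interpolation=cv2.INTER_CUBIC))
E
```

```text
top 319 [195.1 207.7] [0.5126 0.1444 0.0625]
    [183. 213.] [0.501 0.178 0.048] [0.496 0.172 0.078]
    [186. 198.] [0.541 0.172 0.048] [0.535 0.166 0.078]
    [207. 202.] [0.531 0.116 0.048] [0.525 0.111 0.078]
    [204. 217.] [0.49  0.123 0.048] [0.486 0.118 0.078]
top 328 [288.  223.9] [ 0.4742 -0.0883  0.0625]
    [276. 230.] [ 0.461 -0.06   0.048] [ 0.457 -0.06   0.078]
    [279. 214.] [ 0.501 -0.067  0.048] [ 0.496 -0.067  0.078]
    [300. 218.] [ 0.492 -0.118  0.048] [ 0.487 -0.117  0.078]
    [297. 234.] [ 0.452 -0.111  0.048] [ 0.448 -0.11   0.078]
top 328 [334.9 232.1] [ 0.455  -0.2046  0.0625]
    [323. 238.] [ 0.441 -0.177  0.048] [ 0.438 -0.175  0.078]
    [326. 223.] [ 0.481 -0.184  0.048] [ 0.477 -0.181  0.078]
    [346. 226.] [ 0.473 -0.236  0.048] [ 0.469 -0.231  0.078]
    [344. 241.] [ 0.433 -0.229  0.048] [ 0.43  -0.225  0.078]
```

View pics/crop.png

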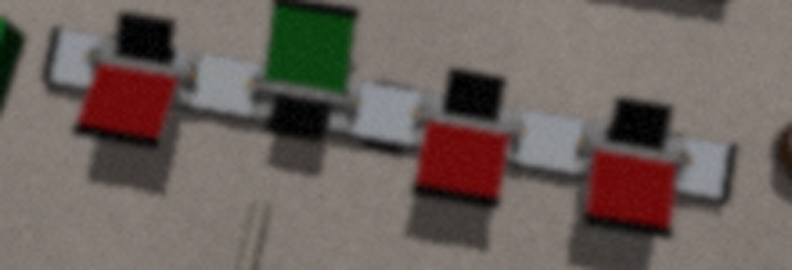

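Crop: three red leaves on the robot side, and the green leaf on the bin side at about (312,48) crop pixels. The leaf to push is at about (630,188). Measured direction: rail x yaw is −9.4°. Tag edge is near (0.430, −0.199) and the pin near (0.485, −0.208). I'll shut the fingers and move to the robot side of the tag.

Request:
move_arm(
  plan="0 0.65 -0.71 0 0 0 0;0 0.65 -0.71 0 0 0 0;0 0.65 -0.71 0 0 0 0;0 0.65 -0.71 0 0 0 0;0 0.65 -0.71 0 0 0 0;0 0.65 -0.71 0 0 0 0;0 0.65 -0.71 0 0 0 0;0 0 0 0 0 0 0",
  force=20,
)

```text
t: 0.77
eef_pos: [0.3301, -0.315, 0.2255]
orientation: [-0.004, 0.982, 0.191, -0.002]
force: [-0.1, -0.2, -0.0]
opening: 0.0002
```

Request:
move_arm(
  plan="0 0 0 0 0 0 1;0 0 0 0 0 0 1;0 0 0 0 0 0 1;0 0 0 0 0 0 1;0 0 0 0 0 0 1;0 0 0 0 0 0 1;0 0 0 0 0 0 0.35;0 0 0 0 0 0 0",
)

```text
t: 1.43
eef_pos: [0.3301, -0.3108, 0.2245]
orientation: [-0.004, 0.996, -0.094, -0.005]
force: [-0.5, -1.1, 0.6]
opening: -0.0
```

```bash
cat > g.py <<'E'
from h import *
from scipy.spatial.transform import Rotation as Ro
def goto(p):
    s=ctrl.state();q=s["orientation"];R=Ro.from_quat([*q[1:],q[0]]).as_matrix()
    print(s["t"],s["eef_pos"].round(4),"yaw",np.degrees(np.arctan2(R[1,0],R[0,0])).round(1),"z",R[:,2].round(3),"F",s["force"].round(1))
    e=(R.T@(np.array(p)-s["eef_pos"]))/.04; print("shift units",e.round(2))
    d=R.T@[0,0,-1]; t=np.cross([0,0,1],d); print("tilt fix units",(np.degrees(t)/5).round(2))
E
python3 -c "
from g import *
goto([.381,-.191,.225])"
```

```text
1.4333 [ 0.3301 -0.3108  0.2245] yaw -10.8 z [-0.009  0.009 -1.   ] F [-0.5 -1.1  0.6]
shift units [ 0.69 -3.18  0.  ]
tilt fix units [-0.08  0.12  0.  ]
```

Request:
move_arm(
  plan="0 0.17 -0.8 0 -0.08 0.12 -0.28;0 0.17 -0.8 0 0 0 0;0 0.17 -0.8 0 0 0 0;0 0.17 -0.8 0 0 0 0;0 0 0 0.8 0 0 0;0 0 0 0.6 0 0 0;0 0 0 0 0 0 0;0 0 0 0 0 0 0",
)

```text
t: 2.1
eef_pos: [0.3812, -0.1859, 0.1676]
orientation: [0.001, 0.997, -0.077, 0.002]
force: [0.8, 0.4, 0.7]
opening: -0.0
```

```bash
python3 - <<'E'
from g import *
goto([.381,-.191,.070])
a=ctrl.camera("wrist")["image"];b=ctrl.camera("top")["image"]
b=cv2.resize(b[150:300,230:430],(560,420),interpolation=cv2.INTER_CUBIC)
cv2.imwrite("pics/w1.png",cv2.resize(np.hstack([a,b])[:,:,::-1],(800,300)))
E
```

```text
2.1 [ 0.3812 -0.1859  0.1676] yaw -8.8 z [ 0.004 -0.001 -1.   ] F [0.8 0.4 0.7]
shift units [0.01 0.12 2.44]
tilt fix units [ 0.01 -0.04  0.  ]
```

View pics/w1.png

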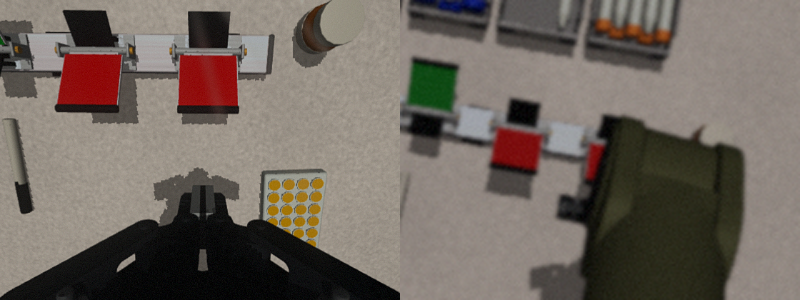

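The wrist view shows tag 4's edge from (178,109) to (239,110) and the fingertips at (203,188), so they are aligned. I'll cast the edge position, then descend in the meantime-safe spot.

```bash
python3 - <<'E'
from g import *
s=ctrl.state();c=ctrl.camera("wrist");q=s["orientation"];R=Ro.from_quat([*q[1:],q[0]]).as_matrix()
T=np.array(c["tool_from_camera"]);Rw=R@T[:3,:3];tw=R@T[:3,3]+s["eef_pos"]
c["R"]=Rw.T;c["t"]=-Rw.T@tw
for u,v in((178,109),(239,110)): print(onz(c,u*1.4,v*1.4,.078).round(4))
E
```

```text
[ 0.4338 -0.1702  0.078 ]
[ 0.4235 -0.2295  0.078 ]
```

Request:
move_arm(
  plan="0 0 0.1 0.8 0 0 0;0 0 0 0.8 0 0 0;0 0 0 0.6 0 0 0;0 0 0 0 0 0 0;0 0 0 0 0 0 0;0 0 0 0 0 0 0;0 0 0 0 0 0 0;0 0 0 0 0 0 0",
)

```text
t: 2.92
eef_pos: [0.3885, -0.1987, 0.0884]
orientation: [0.006, 0.997, -0.081, 0.012]
force: [0.5, 0.1, -0.3]
opening: 0.0002
```

```bash
python3 -c "
from g import *
goto([.480,-.207,.073])"
```

```text
2.9167 [ 0.3885 -0.1987  0.0884] yaw -9.3 z [ 0.023 -0.013 -1.   ] F [ 0.5  0.1 -0.3]
shift units [ 2.28 -0.17  0.44]
tilt fix units [ 0.11 -0.28  0.  ]
```

Request:
move_arm(
  plan="0 0 -0.1 0.4 0.11 -0.28 0;0 0 -0.05 0.3 0 0 0;0 0 0 0 0 0 0;0 0 0 0 0 0 0;0 0 0 0 0 0 0;0 0 0 0 0 0 0;0 0 0 0 0 0 0;0 0 0 0 0 0 0",
)

```text
t: 3.58
eef_pos: [0.3939, -0.1957, 0.0676]
orientation: [0.003, 0.997, -0.082, 0.006]
force: [-1.3, 0.5, 0.9]
opening: -0.0001
```

```bash
python3 -c "
from g import *
goto([.480,-.208,.064])"
```

```text
3.5833 [ 0.3939 -0.1957  0.0676] yaw -9.4 z [ 0.012 -0.006 -1.   ] F [-1.3  0.5  0.9]
shift units [ 2.17 -0.05  0.12]
tilt fix units [ 0.05 -0.15  0.  ]
```

Request:
move_arm(
  plan="0 0.15 0 0.06 0.05 -0.15 0;0 0.15 0 0.03 0 0 0;0 0.15 0 0 0 0 0;0 0.15 0 0 0 0 0;0 0.15 0 0 0 0 0;0 0.15 0 0 0 0 0;0 0.15 0 0 0 0 0;0 0 0 0 0 0 0",
)

```text
t: 4.25
eef_pos: [0.4359, -0.2029, 0.0632]
orientation: [-0.001, 0.997, -0.083, -0.005]
force: [0.3, 0.4, 1.0]
opening: -0.0003
```

```bash
python3 -c "
from g import *
goto([.480,-.208,.066])
a=ctrl.camera('wrist')['image']
cv2.imwrite('pics/w2.png',a[:,:,::-1])"
```

```text
4.25 [ 0.4359 -0.2029  0.0632] yaw -9.5 z [-0.01   0.002 -1.   ] F [0.3 0.4 1. ]
shift units [ 1.11 -0.06 -0.08]
tilt fix units [-0.01  0.12  0.  ]
```

View pics/w2.png

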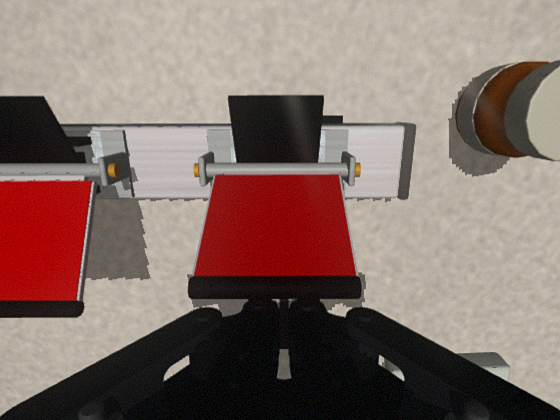

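Wrist view: the fingertips (285,300) are at the middle of the rolled edge, and the leaf has begun to lift compared with its neighbour (row 287 against 308). I'll keep pushing.

Request:
move_arm(
  plan="0 0.15 0 -0.05 0 0.1 0;0 0.15 0 -0.03 0 0 0;0 0.15 0 0 0 0 0;0 0.15 0 0 0 0 0;0 0.15 0 0 0 0 0;0 0.15 0 0 0 0 0;0 0.15 0 0 0 0 0;0 0 0 0 0 0 0",
)

```text
t: 4.97
eef_pos: [0.4835, -0.2107, 0.067]
orientation: [-0.0, 0.997, -0.083, 0.002]
force: [1.6, 0.0, 0.1]
opening: -0.0004
```

```bash
python3 -c "
from g import *
goto([.490,-.210,.068])
a=ctrl.camera('wrist')['image'];b=ctrl.camera('scene')['image']
b=cv2.resize(b[150:300,200:400],(560,420),interpolation=cv2.INTER_CUBIC)
cv2.imwrite('pics/w3.png',cv2.resize(np.hstack([a,b])[:,:,::-1],(800,300)))"
```

```text
4.9667 [ 0.4835 -0.2107  0.067 ] yaw -9.5 z [ 0.003  0.    -1.   ] F [1.6 0.  0.1]
shift units [ 0.16 -0.04 -0.03]
tilt fix units [-0.01 -0.04  0.  ]
```

View pics/w3.png

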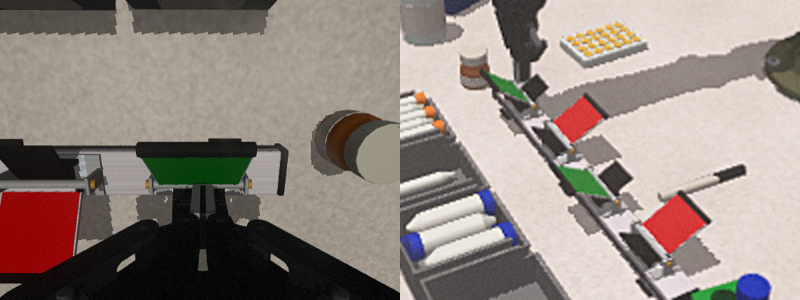

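Green is up in both views: wrist (210,165), scene (508,85). I'll lift straight up and back away.

Request:
move_arm(
  plan="0 -0.1 0 -0.4 0 0 0;0 -0.1 0 -0.7 0 0 0;0 -0.1 0 -0.9 0 0 0;0 0 0 -0.9 0 0 0;0 -0.8 0 0 0 0 0;0 -0.8 0.5 0 0 0 0;0 0 0.8 0 0 0 0;0 0 0.8 0 0 0 0",
)

```text
t: 5.73
eef_pos: [0.3897, -0.2742, 0.1878]
orientation: [-0.002, 0.997, -0.076, -0.001]
force: [1.7, 0.2, 0.4]
opening: 0.0002
```

Request:
move_arm(
  plan="0 0 0.8 0 0 0 0;0 0 0.8 0 0 0 0;0 0 0.8 0 0 0 0;0 0 0 0 0 0 0;0 0 0 0 0 0 0;0 0 0 0 0 0 0;0 0 0 0 0 0 0;0 0 0 0 0 0 0",
)

```text
t: 6.4
eef_pos: [0.3667, -0.3774, 0.1875]
orientation: [-0.001, 0.997, -0.081, -0.003]
force: [0.1, 0.8, -0.8]
opening: 0.0
```

```bash
python3 -c "
from g import *
goto([.490,-.210,.068])
a=ctrl.camera('top')['image'][90:270,150:390];b=ctrl.camera('scene')['image'][150:330,160:400]
cv2.imwrite('pics/f.png',cv2.resize(np.hstack([a,b])[:,:,::-1],(800,300),interpolation=cv2.INTER_CUBIC))"
```

```text
6.4 [ 0.3667 -0.3774  0.1875] yaw -9.2 z [-0.005  0.002 -1.   ] F [ 0.1  0.8 -0.8]
shift units [ 2.39 -4.62  2.98]
tilt fix units [-0.01  0.06  0.  ]
```

View pics/f.png

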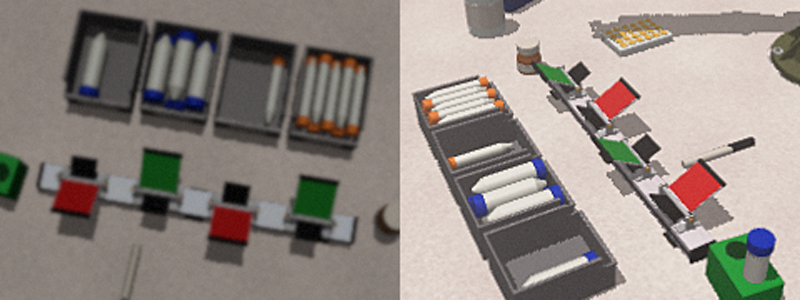

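The last view shows red, green, red, green in front of c, a, d, b. The pushed tag, at (317,198), lies the same way as the green one that was already right, at (160,172). The bins have not moved, and the arm is clear.

```bash
python3 -c "
from rig import ctrl
print(ctrl.hand_in())"
```

```text
the job is handed in; nothing more can be done
None
```

Only one tag was wrong: the one at the −y end of the rail, in front of the full bin of orange-capped tubes (bin_b), which showed red. I pushed it over with the shut fingertips, backed the arm away and handed the job in at about 6.4 s of robot time.

My last top and scene pictures show red, green, red, green in front of bins c, a, d, b. The pushed leaf looks fully over, lying the same way as the other green one. By eye, the bins and the bystanders in view are where they were. The tool force read at most about 2 N at the end of each move, and no check failed or disagreed. I did not measure the tag angles or bin shifts numerically at the end.

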